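# Load the marking fixture and latch its guard gate

### The job

Stand the wheel bolt upright, head down, in the round recess of the guarded marking fixture and let go of it while the gate is still open; then push the yellow gate shut until its sprung latch snaps in behind the strike and holds. Close it gently: do not slam it or lean hard on it once it is home (the arm's contact with the gate must stay below 22 N), and leave the valve stem and the torch as they are.

Things in the scene. Friction and masses are not known exactly. Their poses are not given: they have to be found in the camera images.
- guard: Fixed fixture: grey base plate 240 x 240 x 12 mm, clear panels on three sides (tops 108 mm above the bench), open above; the gate closes local -x. Origin: centre of the underside, on the bench; z up. Panel inner faces at local y = -103, +103 and x = +93 mm. A dark pillar inside (x -62, y 65 mm, 48 mm tall) carries a black sprung buffer pointing at the gate.
- nest (a point): Centre of the floor of the round recess in the steel nest block (70 x 70 mm, top 47 mm above the bench) in the middle of the fixture. The floor is 37 mm above the bench; the recess is 26 mm across and 10 mm deep.
- wheel_bolt: Bright steel wheel bolt, 52 mm tall, 60 g, standing on its head on the bench behind the fixture's back panel. Origin: centre of its underside (end of the head); z up along the shank. Head 20 mm across up to height 10 mm, flange 25 mm across from 10 to 21 mm, shank 12 mm across from 21 to 52 mm.
- gate (a joint): Gate angle about its upright hinge, rad: grows as it opens (to 1.6), about 0 when shut; it stays where it is left. Latched, it rests between about -0.06 and +0.06, depending on how deep the strike is set (not known, varies by 20 mm at the free edge). Not latched, the buffer pushes it back to about 0.09 or more.
- latch (a joint): How far the brass bolt in the gate's free edge is pushed in, m: 0 out, about 0.006 as it rides over the strike, 0 again once snapped in. At the pad the push rises to 8 to 14 N as the bevel meets the strike 15 to 20 mm before it latches, drops to 6 to 10 N (buffer) for about 8 mm, then the bolt snaps out; some 3 mm on, the gate meets a rigid stop.
- gate_hinge (a point): Point on the gate's hinge line, 78 mm above the bench, at the fixture's local x = -95, y = -85 mm. Its axes turn with the gate: y along the gate from hinge to free edge, -x out of its outer face, z up; at gate angle 0 they are parallel to those of guard.
- gate_push (a point): Centre of the face of the black rubber push pad (26 mm across) on the gate's outer face, 140 mm from the hinge, 78 mm above the bench, 10 mm outside the gate's mid-plane; axes as gate_hinge. The gate: yellow frame, clear panel, 170 mm wide, 12 mm thick, 16 to 102 mm above the bench, 0.35 kg; it swings at under 1 N.
- valve_stem_1: Bystander: black valve stem with a green cap, 20 mm across, 50 mm tall, standing on the bench behind the back panel, beside the bolt. Origin: centre of its underside.
- torch: Bystander: black torch 121 mm long, 33 mm thick, lying on the bench beside the fixture on the side where the gate's hinge is. Origin: centre of its underside.
Things that resemble listed ones, but are neither listed nor needed, are in the scene too. Leave any purple look-alike of the wheel_bolt alone.

How it is judged:
On the way, in this order (a step that is already met when the one before it is completed fails the run):
1. the wheel bolt stands in the recess, released, while the gate is still open (more than 0.4 rad) (horizontal distance between wheel_bolt and nest below 0.005 m and z of wheel_bolt in the frame of nest between -0.004 and 0.004 m and angle between wheel_bolt's own z axis and vertical below 0.12 rad and linear speed of wheel_bolt below 0.02 m/s and contact force between the fingers and wheel_bolt below 0.1 N and value of joint gate above 0.4 rad), for 0.2 s.
2. the gate is shut and its latch has snapped in (value of joint gate below 0.075 rad and value of joint latch below 0.002 m and velocity of joint gate between -0.05 and 0.05 rad/s), for 0.2 s.
At the end, for the whole second after the job is handed in: bolt upright (7 deg), at rest in the recess (5 mm off centre, 4 mm in height); gate at rest below 0.075 rad with the latch pushed in less than 2 mm; valve stem and torch within 15 mm of their starts, not tipped (all of step 2 and horizontal distance between wheel_bolt and nest below 0.005 m and z of wheel_bolt in the frame of nest between -0.004 and 0.004 m and angle between wheel_bolt's own z axis and vertical below 0.12 rad and linear speed of wheel_bolt below 0.02 m/s and distance of each of valve_stem_1, torch from where it was at the start of the episode below 0.015 m and angle between each of valve_stem_1, torch's own z axis and vertical below 0.2 rad); the robot touches nothing.
It fails at once if the arm or fingers press on the gate with more than 22 N (contact force between any of the fingers, the arm and gate above 22 N).
It fails at once if the gate is slammed (closes faster than 2.5 rad/s) (velocity of joint gate below -2.5 rad/s).
It fails at once if the valve stem or torch is moved more than 15 mm (distance of any of valve_stem_1, torch from where it was at the start of the episode above 0.015 m).
It also fails if it takes over 72 s, if anything falls off the work surface, if the arm or the gripper's body presses on something with over 40 N, if the wrist force passes 120 N, or if a joint passes its speed limit or range.

### The arm

A 7-joint arm with a two-finger parallel gripper is mounted at the origin on a cart in front of the work surface, level with it; the furniture and walls round the work are solid. World frame = base frame: x ahead of the robot, y to its left, z up, the work surface at z = 0. Lengths are in m, angles in rad, forces in N, time in s.
With the tool pointing down it reaches from about 0.425 to 0.925 m from the base axis. Payload 6.8 kg.
Tool frame: the origin (TCP) lies midway between the tips of the shut fingers; the grasp point (between the pads) lies 19 mm behind it (env.pinch_z is the distance from the TCP to the grasp point, in m); z points along the fingers, y is the line along which they close (so a half turn about z gives the same grasp; the last joint's range is limited). The gripper opens to 88 mm and grips with 3 to 60 N. Pads are 20 mm wide; open, the fingers measure 115 mm over their backs; the gripper's body (75 mm by 178 mm) begins 61 mm behind the grasp point.
Start: joints at [-0.108, 0.477, 0.022, 1.555, -0.011, 1.109, -0.083], TCP at [0.675, 0, 0.223] pointing down, gripper open.
Joint ranges: [-2.96, 2.96], [-0.34, 2.1], [-1.41, 1.46], [0.24, 2.44], [-1.37, 4.51], [0.17, 1.92], [-2.96, 2.96]. Speed limits (rad/s): [2.39, 2.39, 3.14, 3.14, 3.14, 3.14, 3.14].

### API

Orientations are given as [roll, pitch, yaw] about the fixed x, y, z axes, in that order (R = Rz(yaw) Ry(pitch) Rx(roll)).
In Python, from cell import env, vision, ticket gives the robot as it stands.
- The arm moves only by the tool carry_out, never from a script. Its argument "targets" is a list of rows, each a list of 3 entries, a list of its own where there are three numbers: the opening, from -1 (shut) to 1 (fully open), so that 0 is half open, then the shift along the world's x, y, z scaled (see below), then the turn about the world's z scaled (see below). A call has 1 to 12 rows; each row is the pose to reach, as a shift and turn from the pose commanded when the call began; what a row does not reach only later rows make up. The controller multiplies each number of a shift by 0.25 m and each number of a turn by 2 rad. A row lasts 1/8 s, in which the tool goes at most 62.5 mm and 10.7 degrees, less where a joint would pass 70% of its speed; a pose out of reach is approached as far as the arm can. A call with a number of a shift or a turn outside -1 to 1 is refused whole. A call with a gripper value outside its range is refused whole. The fingers move at their own pace and stop on an object; "newtons" is the grip in N (left out, the last holds). Time passes only in rows, so rows that repeat a pose let the fingers close. It gives the time, the measured TCP pose, the force, the opening and the grip force at its end, in the units of the state.
- env.observe(): the state, without advancing time (a new reading comes with each control period).
- vision.get_image(name): name is "scene" or "side" or "wrist"; returns a dict with "pixels" (480x640x3 uint8, red, green, blue), "range_z" (480x640 float32, m along the optical axis (not along the pixel's ray), 0 where there is no reading), "fx", "fy", "cx", "cy" (pixels), "extrinsics" (4x4, takes a point from world to camera coordinates). Camera axes: x right, y down, z forward; pixel columns grow to the right and rows downward; lengths in m; the calibration is good to about 2 mm. The wrist camera is an equidistant fisheye: a pixel r from the principal point sees the ray r / f radians off the axis. A picture is of the moment at which its call begins.
- ticket.sign_off(): hands the job in; it is judged then, once.
The state is a dict: "time_s": time; "q": joint angles; "qvel": joint speeds; "joint_efforts": joint torques, N m; "tool_pos": TCP position; "tcp_rot": TCP orientation; "wrist_force": force on the tool from outside, world axes, zero at the start; "ft_torque": the same for the moment, N m; "opening": opening from 0.0 (shut) to 1.0 (fully open); "finger_force": force on a finger pad.
Only numpy, scipy, OpenCV 4.12 (cv2) and the standard library are available. Lean on these libraries where they do the work, as an engineer would, in place of code of your own. Each camera call takes 0.05 s, during which the arm holds its last target. There are 200 camera calls.

## Working session

There is one attempt and no reset: what is moved stays moved. The work goes in short steps, Python scripts to look and compute and a tool call to move; the robot and the scene stay as the last step left them, time stands still between calls to the robot, and variables do not carry over. Pictures are saved under pics/ and viewed, at most 10 in all, crops included, and the job is handed in when it is done.

Besides the shell and the picture viewer there is one more tool, called by a JSON object that holds its "method" and its "body", one argument or row to a line. carry_out: Moves the arm, as the interface text tells. Shifts and turns lie within -1 to 1; 1 stands for 0.25 m of shift or 2 rad of turn. Its arguments: {"type":"object","properties":{"targets":{"type":"array"},"newtons":{"type":"number"}},"required":["targets"]}

```bash
mkdir -p pics
cat > h.py <<'E'
import numpy as np, cv2
from cell import env, vision, ticket
def grab(n):
    d=vision.get_image(n); np.savez('pics/%s.npz'%n,**{k:np.array(v) for k,v in d.items()}); return d
def load(n): return dict(np.load('pics/%s.npz'%n))
def pts(d):
    z=d['range_z']; v,u=np.mgrid[:480,:640]
    P=np.stack([(u-d['cx'])/d['fx']*z,(v-d['cy'])/d['fy']*z,z,np.ones_like(z)],-1)
    W=P@np.linalg.inv(d['extrinsics']).T
    W=W[...,:3]; W[z==0]=np.nan; return W
def ray(d,u,v,h):
    E=np.linalg.inv(d['extrinsics']); r=E[:3,:3]@np.array([(u-d['cx'])/d['fx'],(v-d['cy'])/d['fy'],1.]); c=E[:3,3]
    return c+r*(h-c[2])/r[2]
E
python3 - <<'E'
from h import *
for n in ('scene','side'):
    d=grab(n); cv2.imwrite('pics/%s0.png'%n,d['pixels'][...,::-1]); print(n,np.linalg.inv(d['extrinsics']).round(3).tolist(),d['fx'])
o=env.observe(); print(o['tool_pos'],o['tcp_rot'],o['time_s'],env.pinch_z)
E
```

```text
scene [[0.76, -0.334, 0.557, 0.062], [-0.649, -0.423, 0.632, -0.579], [0.024, -0.843, -0.538, 0.533], [0.0, 0.0, 0.0, 1.0]] 591.875949418264
side [[0.999, 0.038, -0.03, 0.544], [0.044, -0.439, 0.897, -0.758], [0.021, -0.898, -0.44, 0.458], [0.0, 0.0, 0.0, 1.0]] 443.9855569277288
[ 6.74446664e-01 -4.05253435e-05  2.21798266e-01] [-3.13994576e+00  1.32959462e-04  1.57078579e+00] 0.1 0.0187
```

View pics/scene0.png

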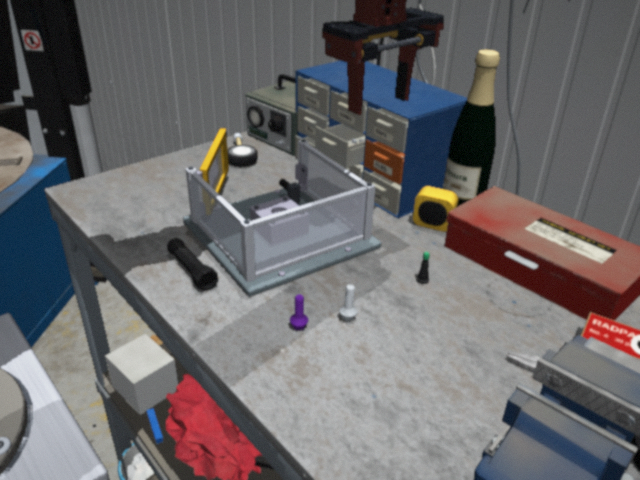

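View pics/side0.png

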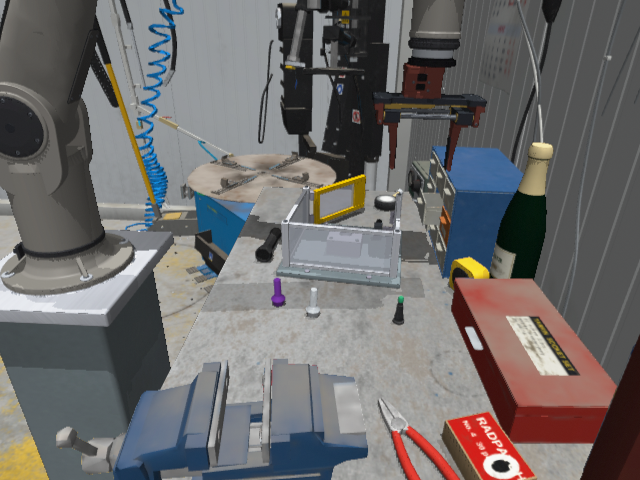

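The scene view shows two candidates: a purple bolt at (299,313) and a bright steel bolt at (348,303). The steel one matches the description and the purple one is the look-alike. The valve stem is at (424,268), the torch at (192,263), and the fixture is around (285,215) with its gate open at (215,165). The side view shows the steel bolt at (314,303), the purple one at (278,292) and the gate at (338,200).

Run:
```python
from h import *
S={n:load(n) for n in('scene','side')}
W={n:pts(S[n]) for n in S}
for n,(u,v) in {'scene':(348,300),'side':(314,300)}.items():
    w=W[n][v-35:v+35,u-25:u+25].reshape(-1,3)
    for a,b in((.004,.009),(.012,.019),(.026,.045),(.045,.054)):
        m=(w[:,2]>a)&(w[:,2]<b); 
        if m.any(): print(n,a,m.sum(),w[m].mean(0).round(4), w[m].min(0).round(4),w[m].max(0).round(4))
for n in W:
    w=W[n].reshape(-1,3); c=S[n]['pixels'].reshape(-1,3).astype(int)
    box=(w[:,0]>.3)&(w[:,0]<.95)&(w[:,1]>-.2)&(w[:,1]<.5)
    m=box&(w[:,2]>.008)&(w[:,2]<.016); r=cv2.minAreaRect(w[m,:2].astype('f4')); print(n,'plate',m.sum(),r, cv2.boxPoints(r).round(4).tolist())
    m=box&(w[:,2]>.044)&(w[:,2]<.050); q=w[m]; print('z47',m.sum(),np.median(q,0).round(4),q.min(0),q.max(0))
    m=box&(w[:,2]>.10)&(w[:,2]<.115); q=w[m]; print('top',m.sum(),q.min(0),q.max(0))
    m=(c[:,0]>150)&(c[:,1]>110)&(c[:,2]<70)&(w[:,1]>.1)&(w[:,0]<.85)&(w[:,2]<.12); q=w[m]; print('yel',m.sum(),q.min(0),q.max(0)); 
    if m.sum()>5: 
        q=q[:,:2].astype('f4'); r=cv2.fitLine(q,cv2.DIST_HUBER,0,.01,.01).ravel(); t=(q-r[2:])@r[:2]; print(r, r[2:]+r[:2]*t.min(), r[2:]+r[:2]*t.max())
s=S['scene']['pixels'][90:330,160:440,::-1]; t=S['side']['pixels'][170:330,230:430,::-1]
cv2.imwrite('pics/c1.png',np.hstack([cv2.resize(s,(490,420),interpolation=3),cv2.resize(t,(300,420),interpolation=3)][:1]+[]) )
a=cv2.resize(s,(350*1,300)); b=cv2.resize(t,(400,320))
cv2.imwrite('pics/c1.png',cv2.vconcat([cv2.resize(s[:, :],(560,480)),])); cv2.imwrite('pics/c2.png',cv2.resize(t,(750,600),interpolation=2))
```

```text
scene 0.004 43 [ 0.5098 -0.1101  0.0061] [ 0.4891 -0.149   0.004 ] [ 0.5562 -0.0341  0.0087]
scene 0.012 132 [ 0.4946 -0.1424  0.0155] [ 0.4864 -0.1514  0.012 ] [ 0.5097 -0.1276  0.019 ]
scene 0.026 104 [ 0.4967 -0.141   0.0353] [ 0.4918 -0.1451  0.0265] [ 0.5046 -0.1337  0.0445]
scene 0.045 72 [ 0.4986 -0.1395  0.0501] [ 0.4932 -0.1441  0.045 ] [ 0.5051 -0.1329  0.0539]
side 0.004 134 [ 0.4942 -0.0474  0.0064] [ 0.4442 -0.1523  0.0041] [ 0.5396 -0.0236  0.0089]
side 0.012 282 [ 0.4935 -0.0485  0.0148] [ 0.4418 -0.1534  0.012 ] [ 0.5393 -0.002   0.0189]
side 0.026 66 [ 0.4997 -0.1454  0.0356] [ 0.4946 -0.1488  0.0265] [ 0.5049 -0.1417  0.0444]
side 0.045 43 [ 0.5005 -0.1431  0.0491] [ 0.4945 -0.1484  0.045 ] [ 0.5062 -0.1366  0.0516]
scene plate 4578 ((0.6163775324821472, 0.07621610164642334), (0.5110446810722351, 0.6085297465324402), 24.454345703125) [[0.25780001282691956, 0.24740000069141388], [0.5097000002861023, -0.30649998784065247], [0.9749000072479248, -0.0949999988079071], [0.7229999899864197, 0.45899999141693115]]
z47 2362 [0.62   0.0312 0.0471] [ 0.42726474 -0.19983713  0.0
[... 263 characters left out ...]
.18714575] [0.59537333 0.31086013]
side plate 2118 ((0.6566085815429688, 0.01642441749572754), (0.5369190573692322, 0.6743813157081604), 31.659286499023438) [[0.25110000371932983, 0.16249999403953552], [0.6050999760627747, -0.4115000069141388], [1.0621000528335571, -0.12970000505447388], [0.7081000208854675, 0.44429999589920044]]
z47 1078 [ 0.6392 -0.0107  0.0471] [ 0.42879063 -0.19994267  0.04400598] [0.94999194 0.40945094 0.04999084]
top 2880 [ 0.42789439 -0.19956446  0.10001155] [0.94999854 0.44219931 0.11498986]
yel 652 [-0.80154942  0.12415192 -0.89805743] [0.63719455 1.87068587 0.11975352]
[ 0.62071604 -0.78403544 -0.10926626  1.0367248 ] [-0.76520216  1.865247  ] [0.5342262 0.2239201]
```

View pics/c2.png

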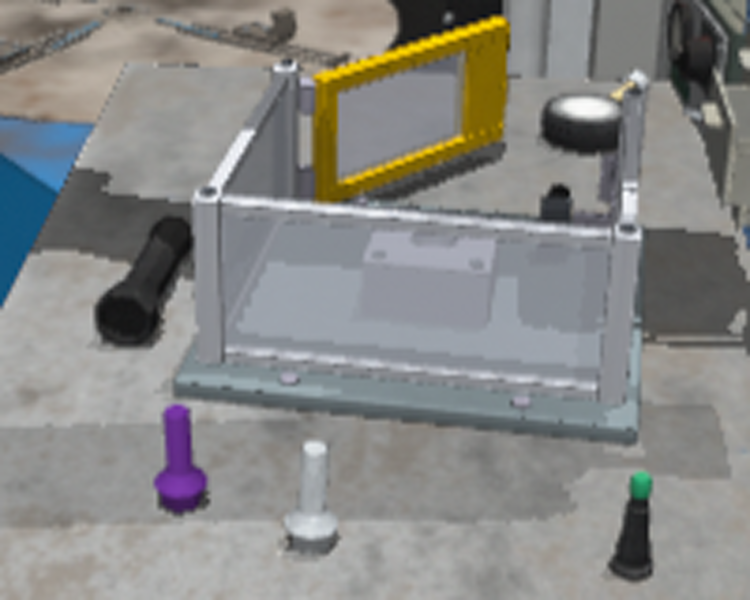

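The crop confirms the bright steel bolt (crop 312,500), with the purple look-alike to its left (180,460). Next I'll fit the fixture pose, adding a wrist view.

Run:
```python
from h import *
d=grab('wrist'); cv2.imwrite('pics/w0.png',d['pixels'][...,::-1]); print(np.linalg.inv(d['extrinsics']).round(3).tolist(),d['fx'])
for n in('scene','side'):
    D=load(n);w=pts(D)
    box=(w[...,0]>.4)&(w[...,0]<.78)&(w[...,1]>-.09)&(w[...,1]<.3)
    for lab,a,b in(('plate',.0095,.0145),('nest',.0455,.049),('top',.105,.111)):
        m=(box&(w[...,2]>a)&(w[...,2]<b)).astype('u1')
        k,L,st,_=cv2.connectedComponentsWithStats(m)
        for i in np.argsort(-st[1:,4])[:4]+1:
            q=w[L==i][:,:2].astype('f4'); r=cv2.minAreaRect(q)
            if len(q)>25: print(n,lab,len(q),np.round(r[0],4),np.round(r[1],4),round(r[2],2),st[i,:4])
```

```text
[[1.0, 0.0, -0.001, 0.675], [-0.0, -0.969, -0.245, 0.068], [-0.001, 0.245, -0.969, 0.384], [0.0, 0.0, 0.0, 1.0]] 371.64829954431775
scene plate 2209 [0.5498 0.0845] [0.2414 0.2405] 83.1 [183 215 198  78]
scene plate 563 [0.5819 0.169 ] [0.0687 0.1104] 82.81 [229 188  58  32]
scene plate 153 [0.6437 0.1452] [0.0488 0.0365] 79.07 [296 191  21  15]
scene plate 90 [0.7482 0.0233] [0.0323 0.073 ] 25.49 [374 197  40  18]
scene nest 447 [0.5522 0.1013] [0.0426 0.0717] 83.0 [250 196  49  22]
scene nest 228 [ 0.5475 -0.0115] [0.0072 0.2071] 82.26 [255 218 118  40]
scene nest 82 [ 0.761  -0.0576] [0.0088 0.0637] 24.65 [415 199  38  11]
scene nest 76 [0.7456 0.0499] [0.0078 0.0909] 1.18 [363 173  38  22]
scene top 1177 [0.5506 0.0857] [0.2075 0.2245] 83.19 [186 139 189  89]
scene top 297 [0.7372 0.0931] [0.0416 0.2063] 16.57 [315 128 105  36]
scene top 136 [0.7532 0.2392] [0.0252 0.1137] 12.67 [296 108  48  19]
side plate 1031 [0.5498 0.0753] [0.2296 0.2393] 83.53 [277 232 125  54]
side plate 87 [0.5523 0.1936] [0.0173 0.1287] 82.17 [319 222  55   8]
side nest 130 [ 0.5094 -0.0089] [0.0107 0.1534] 85.33 [284 250  80   9]
side nest 33 [ 0.7588 -0.0553] [0.0038 0.0487] 24.69 [452 264  17  14]
side nest 29 [ 0.76   -0.0039] [0.0345 0.0055] 4.47 [445 256  19   3]
side nest 26 [0.6213 0.1338] [0.0172 0.0155] 86.41 [374 223   8   4]
side top 141 [0.651  0.0692] [0.2021 0.02  ] 82.96 [389 193  14  42]
side top 91 [0.7616 0.0406] [0.0958 0.0361] 88.96 [442 208  28  23]
side top 46 [0.4405 0.0137] [0.0473 0.017 ] 74.52 [281 214  11  11]
side top 33 [0.4587 0.1723] [0.0138 0.0422] 1.89 [302 186   8   9]
```

View pics/w0.png

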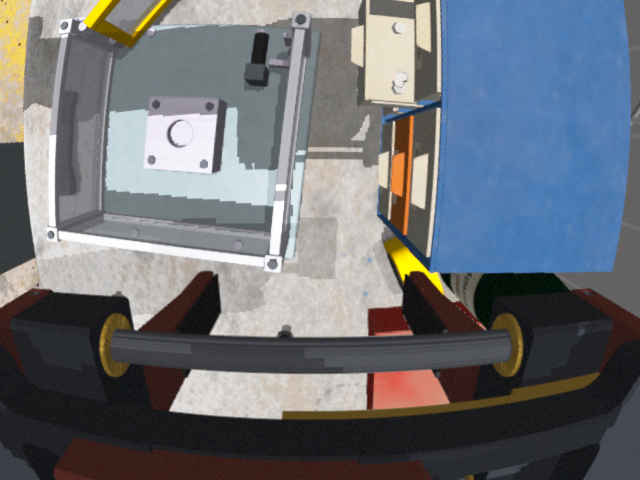

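The wrist view shows the nest block with its recess at (181,133) and the fixture post tops at (65,27), (301,19), (273,263) and (52,234). I'll turn that into positions and check the neighbours.

```bash
cat >> h.py <<'E'
def fray(d,u,v,h):
    x,y=(u-d['cx'])/d['fx'],(v-d['cy'])/d['fy']; t=np.hypot(x,y)
    E=np.linalg.inv(d['extrinsics']); r=E[:3,:3]@np.array([x/t*np.sin(t),y/t*np.sin(t),np.cos(t)]); c=E[:3,3]
    return c+r*(h-c[2])/r[2]
E
python3 - <<'E'
from h import *
d=load('wrist'); g=cv2.cvtColor(d['pixels'],cv2.COLOR_RGB2GRAY)
sub=cv2.resize(g[95:175,140:230],None,fx=4,fy=4,interpolation=2)
c=cv2.HoughCircles(sub,cv2.HOUGH_GRADIENT,1.5,50,param1=80,param2=25,minRadius=35,maxRadius=75); print(c)
for x,y,r in (c[0] if c is not None else []):
    u,v=140+x/4,95+y/4; print(u,v,r/4,fray(d,u,v,.047).round(4))
for p in((65,27),(301,19),(273,263),(52,234)): print('post',fray(d,*p,.108).round(4))
for n in('scene','side'):
    D=load(n);w=pts(D);c=D['pixels'].astype(int)
    m=(c[...,2]>c[...,1]+40)&(c[...,0]>c[...,1]+20)&(w[...,2]>.005)&(w[...,2]<.06)&(w[...,0]>.3)&(w[...,0]<.7)&(w[...,1]<0)
    q=w[m]; print(n,'purple',m.sum(),np.median(q,0).round(3))
    u,v={'scene':(424,265),'side':(399,312)}[n]; q=w[v-12:v+12,u-5:u+5].reshape(-1,3); q=q[q[:,2]>.008]; print('stem',np.median(q,0).round(3))
    u,v={'scene':(242,155),'side':(386,201)}[n]; q=w[v-12:v+12,u-16:u+16].reshape(-1,3); q=q[(q[:,2]>.008)&(q[:,2]<.2)&(q[:,0]<.9)]; print('roll',np.percentile(q,[5,50,95],axis=0).round(3).tolist())
    u,v={'scene':(192,263),'side':(268,245)}[n]; q=w[v-28:v+28,u-26:u+26].reshape(-1,3); q=q[(q[:,2]>.02)&(q[:,2]<.04)]; print('torch',np.percentile(q,[5,50,95],axis=0).round(3).tolist())
    box=(w[...,1]>.05)&(w[...,1]<.5)&(w[...,0]>.64)&(w[...,0]<.9)&(w[...,2]>.15)&(w[...,2]<.4); q=w[box]; print('cab',np.percentile(q,[1,50,99],axis=0).round(3).tolist())
E
```

```text
[[[173.25 153.75  50.3 ]]]
183.3125 133.4375 12.575 [0.5556 0.0855 0.047 ]
post [0.4591 0.1909 0.108 ]
post [0.6669 0.168  0.108 ]
post [ 0.6447 -0.02    0.108 ]
post [0.4375 0.0043 0.108 ]
scene purple 346 [ 0.432 -0.116  0.023]
stem [ 0.64  -0.149  0.027]
roll [[0.592, 0.304, 0.01], [0.649, 0.34, 0.024], [0.68, 0.377, 0.043]]
torch [[0.371, 0.032, 0.021], [0.386, 0.078, 0.025], [0.4, 0.141, 0.033]]
cab [[0.741, 0.052, 0.151], [0.779, 0.167, 0.185], [0.896, 0.296, 0.187]]
side purple 219 [ 0.436 -0.119  0.022]
stem [ 0.642 -0.153  0.023]
roll [[0.631, 0.097, 0.011], [0.66, 0.326, 0.023], [0.692, 0.421, 0.106]]
torch [[0.377, -0.007, 0.02], [0.394, 0.037, 0.025], [0.448, 0.135, 0.037]]
cab [[0.743, 0.052, 0.154], [0.82, 0.151, 0.185], [0.899, 0.291, 0.394]]
```

{"method": "carry_out", "body": {
  "targets": [
    [0.1,[-0.3,-0.24,0],0],
    [0.1,[-0.5,-0.4,0],0],
    [0.1,[-0.7,-0.556,-0.1],0],
    [0.1,[-0.7,-0.556,-0.3],0],
    [0.1,[-0.7,-0.556,-0.44],0],
    [0.1,[-0.7,-0.556,-0.44],0],
    [0.1,[-0.7,-0.556,-0.44],0]
  ],
  "newtons": 15
}}

```text
time_s: 1.02
tool_pos: [0.5014, -0.1387, 0.1139]
tcp_rot: [3.14, 0.0, 1.571]
wrist_force: [-0.1, 1.1, 0.2]
opening: 0.553
finger_force: 0.0
```

Run:
```python
from h import *
d=grab('wrist'); o=env.observe(); print(o['tool_pos'],o['tcp_rot'],o['time_s'])
E4=d['extrinsics']
def proj(p):
    q=E4@np.r_[p,1]; t=np.arctan2(np.hypot(q[0],q[1]),q[2]); a=np.arctan2(q[1],q[0]); return d['cx']+d['fx']*t*np.cos(a), d['cy']+d['fy']*t*np.sin(a)
im=d['pixels'][...,::-1].copy()
c=tuple(int(round(v)) for v in proj([.4996,-.1395,.052])); print(c); cv2.circle(im,c,2,(0,0,255),-1)
b=im[max(0,c[1]-70):c[1]+70,c[0]-90:c[0]+90]; cv2.imwrite('pics/w1.png',cv2.resize(b,None,fx=4,fy=4,interpolation=2))
```

```text
[ 0.5018856  -0.13870508  0.11434273] [3.13863811e+00 2.24711859e-04 1.57161351e+00] 1.075
(308, 259)
```

View pics/w1.png

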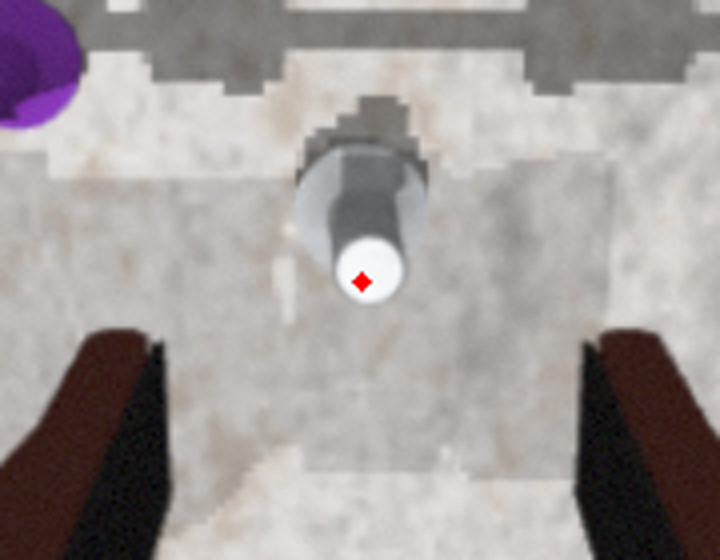

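The bolt top is at crop (370,270), about 2 mm from my estimate and well centred between the fingers; the purple bolt is clear at upper left. I'll go down and grip.

{"method": "carry_out", "body": {
  "targets": [
    [0.1,[0,0.004,-0.2],0],
    [0.1,[0,0.004,-0.356],0],
    [0.1,[0,0.004,-0.356],0],
    [0.1,[0,0.004,-0.356],0],
    [-1,[0,0.004,-0.356],0],
    [-1,[0,0.004,-0.356],0],
    [-1,[0,0.004,-0.356],0],
    [-1,[0,0.004,-0.356],0],
    [-1,[0,0.004,-0.2],0],
    [-1,[0,0.004,0.0],0],
    [-1,[0,0.004,0.26],0],
    [-1,[0,0.004,0.26],0]
  ],
  "newtons": 20
}}

```text
time_s: 2.58
tool_pos: [0.503, -0.1387, 0.1822]
tcp_rot: [3.133, 0.001, 1.57]
wrist_force: [0.1, 0.7, -0.9]
opening: 0.125
finger_force: 19.9
```

{"method": "carry_out", "body": {
  "targets": [
    [-1,[0.1,0.25,0],0],
    [-1,[0.208,0.5,0],0],
    [-1,[0.208,0.672,0],0],
    [-1,[0.208,0.672,0],0],
    [-1,[0.208,0.672,0],0],
    [-1,[0.208,0.672,0],0]
  ]
}}

```text
time_s: 3.32
tool_pos: [0.5516, 0.028, 0.1772]
tcp_rot: [-3.141, 0.001, 1.568]
wrist_force: [0.5, -0.7, -0.8]
opening: 0.126
finger_force: 19.9
```

Run:
```python
from h import *
d=grab('wrist'); o=env.observe(); print(o['tool_pos'],o['tcp_rot'],o['opening'])
w=d['range_z']; E=np.linalg.inv(d['extrinsics']); v,u=np.mgrid[:480,:640]
x,y=(u-d['cx'])/d['fx'],(v-d['cy'])/d['fy']; t=np.hypot(x,y)+1e-9
P=np.stack([x/t*np.tan(t)*w,y/t*np.tan(t)*w,w],-1)@E[:3,:3].T+E[:3,3]
m=((abs(P[...,2]-.047)<.004)&(w>0)&(np.hypot(P[...,0]-.552,P[...,1]-.086)<.06)).astype('u1')
k,L,st,_=cv2.connectedComponentsWithStats(m); i=1+np.argmax(st[1:,4]); q=P[L==i]; print(len(q),q.mean(0),cv2.minAreaRect(q[:,:2].astype('f4')),st[i])
# hole = pixels below top within component hull
hm=((P[...,2]<.043)&(P[...,2]>.03)&(w>0)&(np.hypot(P[...,0]-.552,P[...,1]-.086)<.02)).astype('u1'); print(hm.sum())
c,h=cv2.findContours((L==i).astype('u1'),cv2.RETR_CCOMP,cv2.CHAIN_APPROX_NONE)
for k in c:
    if len(k)>25:
        R=np.array([fray(d,*p[0],.047)[:2] for p in k],'f4'); print(len(k),cv2.minEnclosingCircle(R),cv2.fitEllipse(R))
cv2.imwrite('pics/w2.png',d['pixels'][...,::-1])
```

```text
[0.55170431 0.02807874 0.17733131] [-3.14095871e+00  6.88019799e-04  1.56792334e+00] 0.1265104014669591
7015 [0.5511083  0.08622301 0.04686241] ((0.5511537194252014, 0.08597731590270996), (0.07063372433185577, 0.07046777755022049), 83.31322479248047) [ 263  112   98   98 7015]
829
351 ((0.5513293743133545, 0.08634253591299057), 0.04933972656726837) ((0.5511881709098816, 0.08606036752462387), (0.08180912584066391, 0.0821099728345871), 12.330185890197754)
98 ((0.5509300231933594, 0.0861627608537674), 0.013734333217144012) ((0.551139771938324, 0.08621102571487427), (0.02625926025211811, 0.02635755017399788), 161.49639892578125)
```

View pics/w2.png

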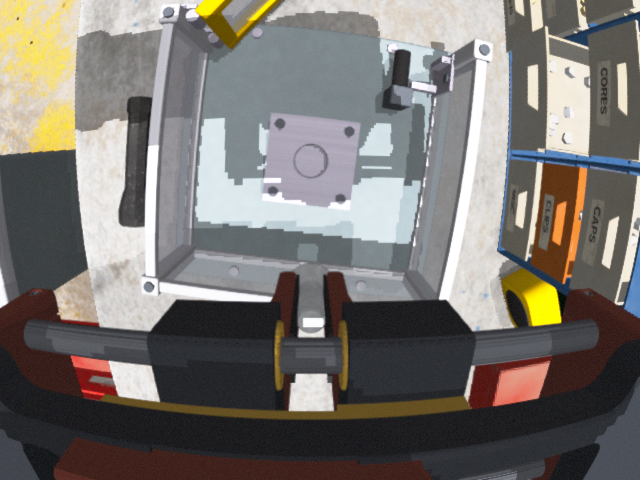

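The held bolt's top is at about (312,322) between the fingers, and the recess is at (311,161), giving nest (0.5511, 0.0861). I'll measure the bolt's offset in the grip.

Run:
```python
from h import *
d=load('wrist'); w=d['range_z']
for v in range(240,332,8): print(v,d['pixels'][v,306:320:4,0],w[v,312].round(4))
g=d['pixels'].min(-1); m=(g[310:335,295:330]>215).astype('u1'); k,L,s,c=cv2.connectedComponentsWithStats(m); i=1+np.argmax(s[1:,4]); print(s[i],c[i]); u,v=c[i]+[295,310]
for h in (.200,.205,.21): print(fray(d,u,v,h).round(4))
```

```text
240 [91 91 94 94] 0.3383
248 [128 124 124 105] 0.3385
256 [124 122 126  95] 0.0
264 [132 123 120 112] 0.1833
272 [126 122 129 135] 0.1809
280 [124 125 124 127] 0.1763
288 [109 110 113 109] 0.1668
296 [113 108 112 113] 0.1572
304 [121 114 114 112] 0.1499
312 [137 144 140 124] 0.1443
320 [253 253 253 252] 0.1467
328 [137 152 141 139] 0.1466
[  8   8  21   9 182] [17.61538462 11.99450549]
[0.5522 0.0257 0.2   ]
[0.5522 0.0282 0.205 ]
[0.5522 0.0307 0.21  ]
```

{"method": "carry_out", "body": {
  "targets": [
    [-1,[-0.003,0.23,0],0],
    [-1,[-0.003,0.23,-0.1],0],
    [-1,[-0.003,0.23,-0.25],0],
    [-1,[-0.003,0.23,-0.352],0],
    [-1,[-0.003,0.23,-0.352],0],
    [-1,[-0.003,0.23,-0.352],0],
    [-1,[-0.003,0.23,-0.352],0]
  ]
}}

```text
time_s: 4.25
tool_pos: [0.5523, 0.0874, 0.091]
tcp_rot: [3.139, -0.001, 1.57]
wrist_force: [-0.3, -0.7, -0.6]
opening: 0.125
finger_force: 19.9
```

Run:
```python
from h import *
import time
for n in('scene','side'):
    d=grab(n); o=env.observe(); print(o['tool_pos'].round(4),o['tcp_rot'])
a=load('scene')['pixels'][140:260,210:350,::-1]; b=load('side')['pixels'][170:290,270:410,::-1]
cv2.imwrite('pics/c3.png',cv2.resize(np.hstack([a,b]),(798,342),interpolation=2))
```

```text
[0.5522 0.0875 0.0909] [ 3.13936124e+00 -5.54007828e-04  1.57040298e+00]
[0.5519 0.0875 0.0907] [ 3.13979282e+00 -4.26877484e-04  1.57057747e+00]
```

View pics/c3.png

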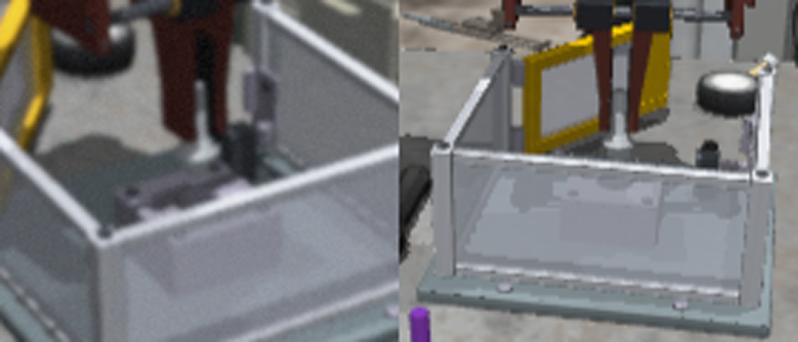

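The bolt is held upright over the nest block in both views. I'll lower it into the recess and check height and force.

{"method": "carry_out", "body": {
  "targets": [
    [-1,[-0.004,-0.005,0],0],
    [-1,[-0.004,-0.005,-0.05],0],
    [-1,[-0.004,-0.005,-0.08],0],
    [-1,[-0.004,-0.005,-0.1],0],
    [-1,[-0.004,-0.005,-0.112],0],
    [-1,[-0.004,-0.005,-0.112],0],
    [-1,[-0.004,-0.005,-0.112],0]
  ]
}}

```text
time_s: 5.22
tool_pos: [0.5504, 0.0863, 0.0618]
tcp_rot: [3.141, -0.0, 1.571]
wrist_force: [0.5, -0.4, -0.4]
opening: 0.127
finger_force: 19.9
```

{"method": "carry_out", "body": {
  "targets": [
    [-1,[0,0,-0.004],0],
    [-1,[0,0,-0.004],0],
    [-0.5,[0,0,-0.004],0],
    [-0.3,[0,0,-0.004],0],
    [-0.2,[0,0,-0.004],0],
    [-0.2,[0,0,-0.004],0],
    [-0.2,[0,0,0.1],0],
    [-0.2,[0,0,0.25],0],
    [-0.2,[0,0,0.5],0],
    [-0.2,[0,0,0.5],0],
    [-0.2,[0,0,0.5],0]
  ]
}}

```text
time_s: 6.6
tool_pos: [0.55, 0.0862, 0.1865]
tcp_rot: [3.142, 0.0, 1.571]
wrist_force: [0.1, -0.1, -0.5]
opening: 0.401
finger_force: 0.0
```

Run:
```python
from h import *
d=grab('wrist'); o=env.observe(); print(o['tool_pos'],o['time_s'])
cv2.imwrite('pics/w3.png',d['pixels'][...,::-1])
d=grab('scene'); w=pts(d); c=d['pixels'].astype(int)
m=(w[...,2]>.06)&(w[...,2]<.087)&(np.hypot(w[...,0]-.551,w[...,1]-.086)<.02)
q=w[m]; print(m.sum())
for a in(.06,.068,.076): s=q[(q[:,2]>a)&(q[:,2]<a+.01)]; print(len(s),s.mean(0).round(4))
q=w[(np.hypot(w[...,0]-.551,w[...,1]-.086)<.02)&(w[...,2]<.1)]; print(q[:,2].max())
m=(c[...,0]>150)&(c[...,1]>110)&(c[...,2]<70)&(w[...,1]>.1)&(w[...,0]<.85)&(w[...,2]<.12); q=w[m][:,:2].astype('f4'); print(q.min(0),q.max(0),cv2.fitLine(q,cv2.DIST_HUBER,0,.01,.01).ravel())
```

```text
[0.54944832 0.08605283 0.18565518] 6.65
123
45 [0.5483 0.0831 0.0649]
45 [0.5489 0.0833 0.0731]
45 [0.5493 0.0836 0.0811]
0.09018012003789289
[0.5326469  0.24980935] [0.5942869  0.31367362] [0.6839138  0.7295628  0.5647974  0.28126195]
```

View pics/w3.png

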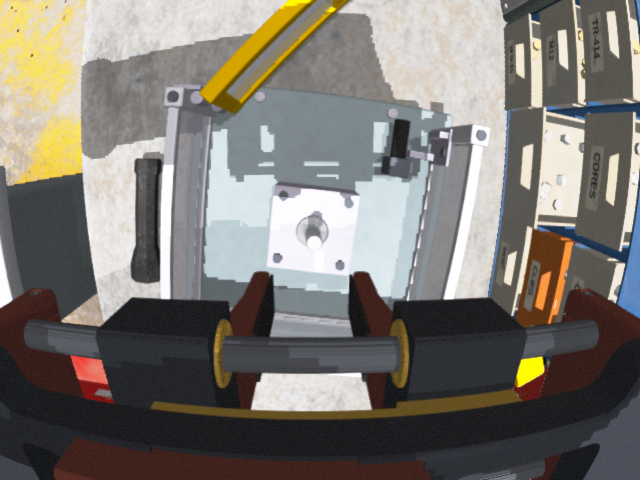

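The wrist view shows the bolt standing in the recess, seen at (313,235), with its top at about 0.089 m as expected. The gate is still open at about 0.92 rad. Next I'll go over the gate to its outer side with the fingers shut, aligned with it.

{"method": "carry_out", "body": {
  "targets": [
    [-1,[-0.02,0.25,0],0.08],
    [-1,[-0.04,0.5,0],0.16],
    [-1,[-0.06,0.75,0],0.25],
    [-1,[-0.08,0.984,0],0.33],
    [-1,[-0.08,0.984,0],0.41],
    [-1,[-0.08,0.984,0],0.41],
    [-1,[-0.08,0.984,-0.2],0.41],
    [-1,[-0.08,0.984,-0.4],0.41],
    [-1,[-0.08,0.984,-0.48],0.41],
    [-1,[-0.08,0.984,-0.48],0.41],
    [-1,[-0.08,0.984,-0.48],0.41],
    [-1,[-0.08,0.984,-0.48],0.41]
  ]
}}

```text
time_s: 8.2
tool_pos: [0.5314, 0.333, 0.0686]
tcp_rot: [3.138, 0.001, 2.39]
wrist_force: [0.5, -0.0, 0.1]
opening: 0.003
finger_force: 0.0
```

Run:
```python
from h import *
for n in('scene','side'):
    d=grab(n); o=env.observe(); print(o['tool_pos'].round(4),o['tcp_rot'],o['wrist_force'].round(2))
a=load('scene')['pixels'][90:230,160:300,::-1]; b=load('side')['pixels'][120:260,270:410,::-1]
cv2.imwrite('pics/c4.png',cv2.resize(np.hstack([a,b]),(800,400),interpolation=2))
h=np.array([.4777,.1896]); D=-.1202   # hinge, local y heading
for g in (.92,.8,.6,.4,.2,.1,.05,0,-.05):
    th=D+g; p=h+.14*np.array([np.cos(th),np.sin(th)])+.021*np.array([-np.sin(th),np.cos(th)]); print(g,p.round(4),round(th,3))
```

```text
[0.5312 0.3329 0.0683] [3.13889303e+00 5.84012416e-04 2.39032604e+00] [0.36 0.13 0.13]
[0.531  0.3327 0.068 ] [3.13938829e+00 5.12481985e-04 2.39040581e+00] [0.32 0.54 0.13]
0.92 [0.5602 0.3046] 0.8
0.8 [0.5734 0.2939] 0.68
0.6 [0.5922 0.2729] 0.48
0.4 [0.6065 0.2484] 0.28
0.2 [0.6156 0.2217] 0.08
0.1 [0.6181 0.2078] -0.02
0.05 [0.6188 0.2007] -0.07
0 [0.6192 0.1937] -0.12
-0.05 [0.6192 0.1866] -0.17
```

View pics/c4.png

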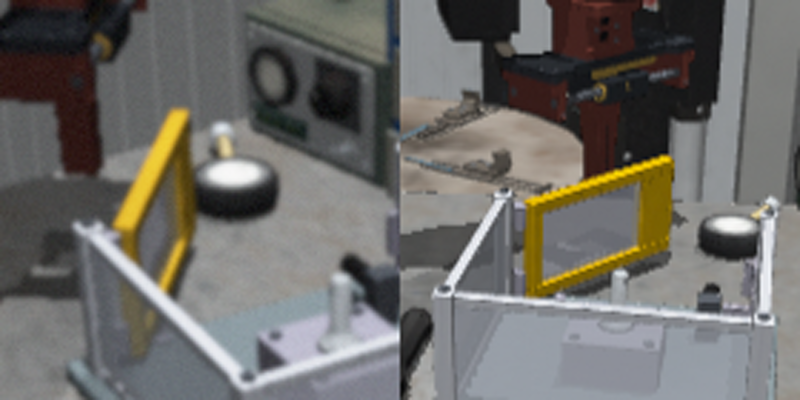

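Both views show the fingers behind the gate, on its outer side, and the bolt still upright in the nest. I'll sweep the gate in slowly along its arc.

{"method": "carry_out", "body": {
  "targets": [
    [-1,[0.05,-0.05,0],0],
    [-1,[0.08,-0.075,0],0],
    [-1,[0.1,-0.095,0],0],
    [-1,[0.12,-0.111,0],0],
    [-1,[0.147,-0.132,0],-0.035],
    [-1,[0.172,-0.154,0],-0.07],
    [-1,[0.19,-0.173,0],-0.095],
    [-1,[0.211,-0.195,0],-0.12],
    [-1,[0.23,-0.216,0],-0.145],
    [-1,[0.248,-0.238,0],-0.17],
    [-1,[0.264,-0.261,0],-0.195],
    [-1,[0.278,-0.285,0],-0.22]
  ]
}}

```text
time_s: 9.8
tool_pos: [0.6001, 0.2606, 0.0667]
tcp_rot: [3.141, -0.0, 1.947]
wrist_force: [-0.6, 0.3, -0.6]
opening: 0.006
finger_force: 0.2
```

{"method": "carry_out", "body": {
  "targets": [
    [-1,[0.014,-0.025,0],-0.025],
    [-1,[0.027,-0.051,0],-0.05],
    [-1,[0.038,-0.077,0],-0.075],
    [-1,[0.047,-0.103,0],-0.1],
    [-1,[0.056,-0.13,0],-0.125],
    [-1,[0.063,-0.157,0],-0.15],
    [-1,[0.063,-0.157,0],-0.15]
  ]
}}

```text
time_s: 10.68
tool_pos: [0.6157, 0.2206, 0.0666]
tcp_rot: [-3.142, 0.001, 1.649]
wrist_force: [-0.1, 0.6, 0.4]
opening: 0.004
finger_force: 0.0
```

```bash
cat > gate.py <<'E'
from h import *
def gate():
    d=grab('scene'); w=pts(d); c=d['pixels'].astype(int)
    m=(c[...,0]>150)&(c[...,1]>110)&(c[...,2]<70)&(w[...,1]>.1)&(w[...,0]<.75)&(w[...,2]<.104)&(w[...,2]>.01)
    q=w[m][:,:2].astype('f4'); r=cv2.fitLine(q,cv2.DIST_HUBER,0,.01,.01).ravel()
    print(len(q),q.min(0),q.max(0),'angle',np.arctan2(r[1],r[0])+.1202)
gate(); o=env.observe(); print(o['tool_pos'].round(4),o['wrist_force'].round(2),o['time_s'])
E
python3 gate.py
```

```text
419 [0.478138   0.18222234] [0.64401764 0.20317052] angle 0.18718593
[0.6155 0.2213 0.0666] [-0.99  0.86  0.3 ] 10.725
```

{"method": "carry_out", "body": {
  "targets": [
    [-1,[0.002,-0.01,0],-0.01],
    [-1,[0.004,-0.02,0],-0.02],
    [-1,[0.006,-0.028,0],-0.025],
    [-1,[0.006,-0.028,0],-0.025]
  ]
}}

```text
time_s: 11.22
tool_pos: [0.6171, 0.2145, 0.0667]
tcp_rot: [3.141, 0.0, 1.6]
wrist_force: [0.4, 0.1, 0.3]
opening: 0.008
finger_force: 0.0
```

{"method": "carry_out", "body": {
  "targets": [
    [-1,[0.001,-0.008,0],-0.007],
    [-1,[0.002,-0.016,0],-0.014],
    [-1,[0.002,-0.016,0],-0.014]
  ]
}}

```text
time_s: 11.6
tool_pos: [0.6176, 0.2104, 0.0667]
tcp_rot: [3.142, 0.0, 1.572]
wrist_force: [-0.6, -0.7, 0.4]
opening: 0.006
finger_force: 0.0
```

{"method": "carry_out", "body": {
  "targets": [
    [-1,[0.001,-0.008,0],-0.007],
    [-1,[0.002,-0.016,0],-0.014],
    [-1,[0.002,-0.016,0],-0.014]
  ]
}}

```text
time_s: 11.98
tool_pos: [0.618, 0.2077, 0.0667]
tcp_rot: [3.141, -0.001, 1.545]
wrist_force: [1.1, 2.3, -1.9]
opening: 0.004
finger_force: 1.6
```

{"method": "carry_out", "body": {
  "targets": [
    [-1,[0.001,-0.008,0],-0.007],
    [-1,[0.001,-0.008,0],-0.007]
  ]
}}

```text
time_s: 12.22
tool_pos: [0.6182, 0.2063, 0.0667]
tcp_rot: [3.141, -0.002, 1.531]
wrist_force: [-0.3, 4.6, -1.8]
opening: 0.006
finger_force: 2.5
```

{"method": "carry_out", "body": {
  "targets": [
    [-1,[0,-0.008,0],-0.007],
    [-1,[0,-0.008,0],-0.007]
  ]
}}

```text
time_s: 12.48
tool_pos: [0.6184, 0.2044, 0.0668]
tcp_rot: [3.141, -0.002, 1.517]
wrist_force: [0.5, 5.9, -2.4]
opening: 0.007
finger_force: 2.7
```

{"method": "carry_out", "body": {
  "targets": [
    [-1,[0,-0.008,0],-0.007],
    [-1,[0,-0.008,0],-0.007]
  ]
}}

```text
time_s: 12.72
tool_pos: [0.6186, 0.2026, 0.0668]
tcp_rot: [3.141, -0.002, 1.504]
wrist_force: [1.8, 4.9, -2.9]
opening: 0.003
finger_force: 2.9
```

{"method": "carry_out", "body": {
  "targets": [
    [-1,[0,-0.008,0],-0.007],
    [-1,[0,-0.008,0],-0.007]
  ]
}}

```text
time_s: 12.98
tool_pos: [0.6188, 0.2007, 0.0668]
tcp_rot: [3.14, -0.002, 1.49]
wrist_force: [2.8, 5.5, -3.2]
opening: 0.007
finger_force: 3.0
```

{"method": "carry_out", "body": {
  "targets": [
    [-1,[0,-0.006,0],-0.005],
    [-1,[0,-0.006,0],-0.005]
  ]
}}

```text
time_s: 13.22
tool_pos: [0.6188, 0.1993, 0.0668]
tcp_rot: [3.14, -0.003, 1.48]
wrist_force: [2.1, 5.6, -2.6]
opening: 0.006
finger_force: 3.1
```

{"method": "carry_out", "body": {
  "targets": [
    [-1,[0,-0.008,0],-0.007],
    [-1,[0,-0.008,0],-0.007]
  ]
}}

```text
time_s: 13.48
tool_pos: [0.619, 0.1976, 0.0668]
tcp_rot: [3.14, -0.003, 1.466]
wrist_force: [2.9, 7.0, -4.6]
opening: 0.004
finger_force: 3.4
```

{"method": "carry_out", "body": {
  "targets": [
    [-1,[0,-0.006,0],-0.005],
    [-1,[0,-0.006,0],-0.005]
  ]
}}

```text
time_s: 13.72
tool_pos: [0.619, 0.1971, 0.0668]
tcp_rot: [3.14, -0.004, 1.457]
wrist_force: [3.9, 8.9, -5.2]
opening: 0.008
finger_force: 4.3
```

```bash
python3 gate.py
```

```text
448 [0.47743613 0.16647409] [0.64452237 0.19094199] angle 0.024344094
[0.619  0.1971 0.0668] [ 2.81  8.51 -4.97] 13.775
```

{"method": "carry_out", "body": {
  "targets": [
    [-1,[0,-0.006,0],-0.005],
    [-1,[0,-0.006,0],-0.005]
  ]
}}

```text
time_s: 14.02
tool_pos: [0.6191, 0.1961, 0.0668]
tcp_rot: [3.139, -0.005, 1.447]
wrist_force: [3.4, 10.5, -5.2]
opening: 0.006
finger_force: 4.8
```

{"method": "carry_out", "body": {
  "targets": [
    [-1,[0,-0.006,0],-0.005],
    [-1,[0,-0.006,0],-0.005]
  ]
}}

```text
time_s: 14.28
tool_pos: [0.6192, 0.195, 0.0668]
tcp_rot: [3.139, -0.005, 1.437]
wrist_force: [3.9, 10.4, -5.9]
opening: 0.005
finger_force: 5.2
```

{"method": "carry_out", "body": {
  "targets": [
    [-1,[0,-0.006,0],-0.005],
    [-1,[0,-0.006,0],-0.005]
  ]
}}

```text
time_s: 14.52
tool_pos: [0.6193, 0.1939, 0.0669]
tcp_rot: [3.139, -0.006, 1.428]
wrist_force: [4.3, 10.8, -6.4]
opening: 0.004
finger_force: 5.6
```

{"method": "carry_out", "body": {
  "targets": [
    [-1,[0,-0.006,0],-0.005],
    [-1,[0,-0.006,0],-0.005]
  ]
}}

```text
time_s: 14.78
tool_pos: [0.6192, 0.1917, 0.0669]
tcp_rot: [3.139, -0.005, 1.417]
wrist_force: [4.1, 9.0, -4.4]
opening: 0.005
finger_force: 4.7
```

{"method": "carry_out", "body": {
  "targets": [
    [-1,[0,-0.006,0],-0.005],
    [-1,[0,-0.006,0],-0.005]
  ]
}}

```text
time_s: 15.02
tool_pos: [0.6192, 0.1899, 0.0669]
tcp_rot: [3.139, -0.005, 1.407]
wrist_force: [3.5, 9.4, -4.3]
opening: 0.007
finger_force: 4.6
```

{"method": "carry_out", "body": {
  "targets": [
    [-1,[0,-0.006,0],-0.005],
    [-1,[0,-0.006,0],-0.005]
  ]
}}

```text
time_s: 15.28
tool_pos: [0.6192, 0.1884, 0.0669]
tcp_rot: [3.139, -0.005, 1.397]
wrist_force: [3.9, 8.2, -5.0]
opening: 0.004
finger_force: 4.7
```

{"method": "carry_out", "body": {
  "targets": [
    [-1,[0,-0.006,0],-0.005],
    [-1,[0,-0.006,0],-0.005]
  ]
}}

```text
time_s: 15.52
tool_pos: [0.6192, 0.187, 0.0669]
tcp_rot: [3.14, -0.005, 1.387]
wrist_force: [4.3, 8.7, -6.3]
opening: 0.001
finger_force: 4.7
```

{"method": "carry_out", "body": {
  "targets": [
    [-1,[0,-0.005,0],-0.004],
    [-1,[0,-0.005,0],-0.004]
  ]
}}

```text
time_s: 15.78
tool_pos: [0.6191, 0.1858, 0.0669]
tcp_rot: [3.14, -0.005, 1.379]
wrist_force: [4.2, 9.4, -5.2]
opening: 0.006
finger_force: 4.8
```

{"method": "carry_out", "body": {
  "targets": [
    [-1,[0,-0.004,0],-0.003],
    [-1,[0,-0.004,0],-0.003]
  ]
}}

```text
time_s: 16.02
tool_pos: [0.6191, 0.1852, 0.0669]
tcp_rot: [3.14, -0.005, 1.373]
wrist_force: [4.4, 10.1, -5.2]
opening: 0.004
finger_force: 5.2
```

{"method": "carry_out", "body": {
  "targets": [
    [-1,[0,-0.004,0],-0.003],
    [-1,[0,-0.004,0],-0.003]
  ]
}}

```text
time_s: 16.27
tool_pos: [0.6192, 0.1852, 0.0669]
tcp_rot: [3.14, -0.006, 1.368]
wrist_force: [3.2, 12.0, -6.3]
opening: 0.006
finger_force: 6.1
```

The push is rising without any motion, so the gate is at its rigid stop. I'll back off gently and check that the latch holds.

{"method": "carry_out", "body": {
  "targets": [
    [-1,[0,0.016,0],0],
    [-1,[0,0.032,0],0],
    [-1,[0,0.048,0],0],
    [-1,[0,0.08,0],0],
    [-1,[0,0.16,0],0],
    [-1,[0,0.16,0],0]
  ]
}}

```text
time_s: 17.02
tool_pos: [0.6177, 0.2234, 0.0666]
tcp_rot: [-3.141, -0.002, 1.368]
wrist_force: [0.2, -0.2, 0.2]
opening: 0.005
finger_force: 0.0
```

```bash
python3 gate.py
python3 - <<'E'
from h import *
grab('side')
a=load('scene')['pixels'][120:300,160:380,::-1]; b=load('side')['pixels'][150:330,250:420,::-1]
cv2.imwrite('pics/c5.png',cv2.resize(np.hstack([a,b]),(800,369),interpolation=2))
E
```

```text
487 [0.47814238 0.15655757] [0.6458553  0.19253835] angle -0.040998437
[0.6178 0.2218 0.0666] [-0.28  0.15 -0.35] 17.075
```

View pics/c5.png

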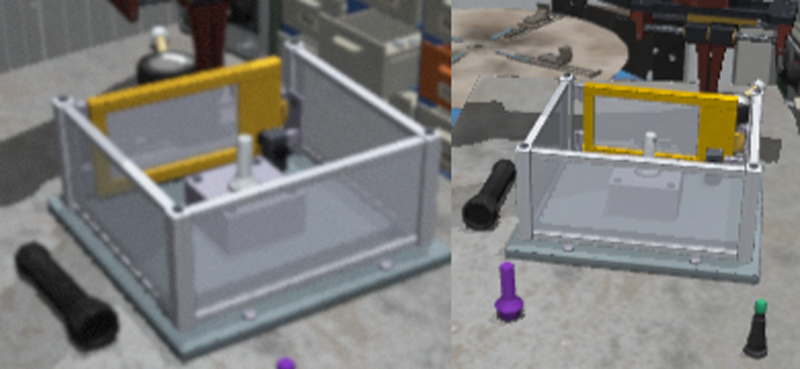

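The gate is holding at about -0.04 rad with the arm clear, so it is latched. The bolt stands in the nest, and the torch and valve stem have not moved. I'll raise the arm straight up and hand in.

{"method": "carry_out", "body": {
  "targets": [
    [-1,[0,0.04,0.1],0],
    [-1,[0,0.04,0.3],0],
    [-1,[0,0.04,0.5],0],
    [-1,[0,0.04,0.5],0],
    [-1,[0,0.04,0.5],0],
    [-1,[0,0.04,0.5],0]
  ]
}}

```text
time_s: 17.88
tool_pos: [0.6173, 0.2293, 0.1899]
tcp_rot: [-3.139, 0.002, 1.365]
wrist_force: [-1.0, -0.2, 0.3]
opening: 0.005
finger_force: 0.0
```

```bash
python3 gate.py; python3 -c "
from h import *
print(ticket.sign_off())"
```

```text
465 [0.47727078 0.15460876] [0.6454134  0.19449587] angle -0.04844018
[0.6174 0.2294 0.19  ] [-0.32 -0.3  -0.07] 17.925
the job is handed in; nothing more can be done
None
```

I handed the job in at about 18 s: the bolt stands upright in the recess and the gate holds shut at about -0.05 rad with the arm clear. Push readings peaked at about 14 N, and the torch and valve stem look unmoved; the sign-off returned no verdict.

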